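# Set and clamp the lathe's tool rest with a fingertip

## Task

The lathe's tool rest is swung out towards you: with a fingertip, push its long arm back in until the rest is parallel to the lathe bed. Then push its clamp lever clockwise (seen from above) all the way round to its stop pin, leaving the rest parallel. Push gently, do not pull the rest or the lever up, leave the loose things on and around the lathe where they are, and finish clear of everything.

Things in the scene. Friction and masses are not known exactly. Their poses are not given: they have to be found in the camera images.
- lathe: Small grey wood lathe, fixed. Origin on the bench under the spindle axis (200 mm high, along its y), at the headstock's face. Headstock (150 x 200 mm, 275 mm tall) towards +y; bed (100 mm wide, top 85 mm high) runs 420 mm towards -y. Chuck and round wooden blank (80 mm across, top 240 mm high) reach 148 mm from the headstock. -x is the operator's side.
- tool_rest: Tool rest on the bed's operator side: dark steel blade 160 mm long, 12 mm thick, from 180 to 205 mm above the bench, on an 18 mm upright post; 20 mm of it lies one side of the post, 140 mm (the long arm) along its -y. Swings with stiff friction (2 N at the long arm's end), stays where left. The post is loose in its socket and could be pulled up. Origin at bench level on the post's axis.
- rest_swing (a joint): Swing of the tool rest, rad. 0: parallel to the bed, the long arm pointing away from the headstock. Positive: long arm swung out, away from the lathe towards the operator (clockwise from above). Range -0.15 to 1.3; starts between 0.55 and 1.1. Pushing the long arm towards the lathe lowers it.
- rest_tip (a point): Free end of the rest's long arm, in the middle of the blade's thickness, on its top edge (205 mm above the bench), 140 mm from the pivot.
- rest_pivot (a point): Axis of the rest's post, at the height of the blade's top edge. Fixed.
- clamp_lever: Clamp lever on the rest's grey holder: steel hub 28 mm across, 67 mm from the rest's post (60 mm towards the operator, 30 mm towards the headstock), with one handle; its black outer part is a level round bar 16 mm thick, 30 to 81 mm from the hub's axis, centre line 145 mm above the bench. Could be pulled up off its stud. Origin at bench level on the hub's axis.
- clamp_turn (a joint): Turn of the clamp lever, rad, growing clockwise from above. 0: slack, handle pointing midway between away from the lathe and away from the headstock (lathe's -x and -y). 2.0: tight, end of travel, handle against a small upright stop pin, pointing roughly along the bed to the headstock's end. Starts between 0 and 0.45. Stiff friction (about 3 N at the end), stays where left.
- clamp_tip (a point): Outer end of the clamp lever's black handle, on its centre line (145 mm above the bench), 81 mm from the hub's axis.
- clamp_hub (a point): Axis of the clamp lever's hub, at the height of the handle's centre line. Fixed.
- wax_tin: round lidded tin, 60 mm across and 45 mm tall, standing on the bench; origin under its centre. Not part of the job.
- chuck_key: small steel T-shaped chuck key, 76 by 70 by 12 mm, lying on top of the lathe bed near its free end; origin at the middle of the cross bar's underside. Not part of the job.
- offcut: loose block of pale wood, 60 x 50 x 40 mm, on the bench; origin under its centre. Not part of the job.
- calipers: flat steel sliding calipers, 170 mm long, 10 mm thick, lying on the bench; origin under the middle of the beam. Not part of the job.
- gouge: turning gouge lying on the bench: wooden handle 28 mm thick and 200 mm long towards its -x, then 120 mm of thin steel rod towards +x; origin on its underside, about 100 mm from the rod's root. Not part of the job.
- tape_measure: grey tape-measure case, 70 x 35 x 60 mm, standing on the bench; origin under its centre. Not part of the job.
- mallet: wooden carver's mallet standing on its head: 80 mm across, 150 mm tall; origin under its centre. Not part of the job.

How it is judged:
On the way, in this order (a step that is already met when the one before it is completed fails the run):
1. the tool rest has been pushed in parallel to the bed (within 5 degrees) (value of joint rest_swing between -0.09 and 0.09 rad), for 0.2 s.
2. then the clamp lever has been turned clockwise to its stop (within 14 degrees) (all of step 1 and value of joint clamp_turn above 1.75 rad), for 0.2 s.
At the end, for the whole second after the job is handed in: The tool rest is parallel to the bed within 5 degrees (joint rest_swing within 0.09 rad of 0), the clamp lever is within 14 degrees of its stop (joint clamp_turn above 1.75 rad), both are down in their seats (within 6 mm) and still, and no loose thing has been shifted (all of step 2 and height (world z) of rest_tip below 0.211 m and height (world z) of clamp_tip below 0.151 m and angular speed of each of tool_rest, clamp_lever below 0.05 rad/s); the robot touches nothing.
It fails at once if the rest is pulled up out of its socket by more than 12 mm (height (world z) of rest_tip above 0.217 m).
It fails at once if the clamp lever is pulled up by more than 12 mm (height (world z) of clamp_tip above 0.157 m).
It fails at once if the rest or the lever is pushed or squeezed with more than 40 N (contact force between the fingers and tool_rest above 40 N or contact force between the fingers and clamp_lever above 40 N).
It fails at once if the clamp is tight while the rest is clearly not parallel (over 7 degrees off) (value of joint clamp_turn above 1.75 rad and not (value of joint rest_swing between -0.12 and 0.12 rad)).
It fails at once if a loose thing (tin, chuck key, offcut, calipers, gouge, tape measure, mallet) is shifted or lifted by more than 30 mm (distance of any of wax_tin, chuck_key, offcut, calipers, gouge, tape_measure, mallet from where it was at the start of the episode above 0.03 m).
It also fails if it takes over 58 s, if anything falls off the work surface, if the arm or the gripper's body presses on something with over 40 N, if the wrist force passes 120 N, or if a joint passes its speed limit or range.

## Robot

A 7-joint arm with a two-finger parallel gripper is mounted at the origin on the work surface. World frame = base frame: x ahead of the robot, y to its left, z up, the work surface at z = 0. Lengths are in m, angles in rad, forces in N, time in s.
With the tool pointing down it reaches from about 0.4 to 0.85 m from the base axis. Payload 4.5 kg.
Tool frame: the origin (TCP) lies between the finger pads; the fingertips stand r.finger_overhang ahead of it and the grasp point (between the pads) lies 8 mm behind it (r.finger_overhang is the distance from the TCP to the fingertips, in m); z points along the fingers, x is the direction in which the jaws open and shut, and the axes are right-handed (so a half turn about z gives the same grasp; the last joint's range is limited). The gripper opens to 88 mm and grips with 3 to 60 N. Pads are 18 mm wide; open, the fingers measure 123 mm over their backs; the gripper's body (75 mm by 187 mm) begins 45 mm behind the grasp point.
Start: joints at [1.186, 0.689, -0.195, 1.565, 0.157, 0.902, -0.215], TCP at [0.254, -0.571, 0.25] pointing down, gripper open.
Joint ranges: [-3.01, 3.01], [-0.46, 2.08], [-1.47, 1.51], [0.13, 2.56], [-1, 4.14], [0.04, 2.09], [-2.66, 2.66]. Speed limits (rad/s): [2.57, 2.57, 3.14, 3.14, 3.14, 3.14, 3.14].

## Interface

Orientations are given as a unit quaternion [x, y, z, w].
In Python, from plant import r gives the robot as it stands.
- The arm moves only by the tool move_arm, never from a script. Its argument "targets" is a list that holds one entry, the list of rows, each a list of 7 numbers: the turn, a rotation vector about the world's x, y, z in rad, then the shift along the world's x, y, z in m, then the opening, from 0 (shut) to 1 (fully open). A call has 1 to 5 rows; each row shifts and turns the pose as measured when the row begins; what a row does not reach is not made up. A row lasts 1/10 s, in which the tool goes at most 50 mm and 8.59 degrees, less where a joint would pass 70% of its speed; a pose out of reach is approached as far as the arm can. A call with a gripper value outside its range is refused whole. The fingers move at their own pace and stop on an object; "force" is the grip in N (left out, the last holds). Time passes only in rows, so rows that do not move let the fingers close. It gives the time, the measured TCP pose, the force and the opening at its end, in the units of the state.
- r.get_state(): the state, without advancing time (a new reading comes with each control period).
- r.snapshot(name): name is "scene" or "top"; returns a dict with "frame" (420x560x3 uint8, red, green, blue), "K" (3x3 intrinsics, pixels), "T" (4x4, takes a point from camera to world coordinates). Camera axes: x right, y up, looking along -z (the intrinsics and any distortion apply to the point x, -y, -z); pixel columns grow to the right and rows downward; lengths in m; the calibration is good to about 2 mm. A picture is of the moment at which its call begins. There is no depth.
- r.finish_job(): hands the job in, once; it reports no verdict.
Trained networks look in a picture, given as the dict that the camera call returned (one of the last four; its "shot" number tells which), for a name from the list of things; names that differ only in an ending like _2 or _b are one class to them, and where a whole thing is asked for, a point or a joint stands for the part that bears it (a point fixed in the world has none). Each returns a list of dicts, best first, with "score" (0 to 1); they miss things now and then, are a little off and sometimes report something else, mostly with a low value. They report only what shows in the picture. A call takes as long as a camera call.
- r.find_in(picture, query): "centre" ([row, column] in pixels, amid what is visible of it).
The state is a dict: "clock": time; "q": joint angles; "qd": joint speeds; "joint_torque": joint torques, N m; "tool_pos": TCP position; "eef_rot": TCP orientation; "contact_force": force on the tool from outside, world axes, zero at the start; "moment": the same for the moment, N m; "opening": opening from 0.0 (shut) to 1.0 (fully open).
Only numpy, scipy, OpenCV 4.12 (cv2) and the standard library are available. Lean on these libraries where they do the work, as an engineer would, in place of code of your own. Each camera call takes 0.05 s, during which the arm holds its last target. There are 200 camera calls.

## Working session

There is one attempt and no reset: what is moved stays moved. The work goes in short steps, Python scripts to look and compute and a tool call to move; the robot and the scene stay as the last step left them, time stands still between calls to the robot, and variables do not carry over. Pictures are saved under pics/ and viewed, about 8 in all and at most 12, crops included, and the job is handed in when it is done.

Besides the shell and the picture viewer there is one more tool, called after "Call:" by a JSON object that holds its "api" and its "payload", one argument or row to a line. move_arm: Moves the arm, as the interface text tells. Its arguments: {"type":"object","properties":{"targets":{"type":"array","items":{"type":"array","items":{"type":"array","items":{"type":"number"}}}},"force":{"type":"number"}},"required":["targets"]}

```bash
mkdir -p pics
cat > h.py <<'E'
import numpy as np, cv2
from plant import r
def ray(s,px):
    K=np.array(s["K"]);T=np.array(s["T"]);v,u=px
    d=np.array([(u-K[0,2])/K[0,0],-(v-K[1,2])/K[1,1],-1.]);return T[:3,3],T[:3,:3]@d
def at(s,px,z):
    o,d=ray(s,px);return o+d*(z-o[2])/d[2]
def proj(s,p):
    K=np.array(s["K"]);T=np.array(s["T"]);c=T[:3,:3].T@(np.array(p)-T[:3,3])
    return np.array([K[1,2]-K[1,1]*c[1]/-c[2],K[0,2]+K[0,0]*c[0]/-c[2]])
def save(s,n):cv2.imwrite("pics/%s.png"%n,s["frame"][:,:,::-1])
E
python3 - <<'E'
from h import *
print(r.finger_overhang,r.get_state())
for n in("scene","top"):
    s=r.snapshot(n);save(s,n+"0");print(n,s["K"],s["T"],[k for k in s])
    for q in("lathe","tool_rest","rest_tip","rest_pivot","clamp_lever","clamp_tip","clamp_hub","wax_tin","chuck_key","offcut","calipers","gouge","tape_measure","mallet"):
        try:print(q,[(np.round(d["centre"]),round(d["score"],2)) for d in r.find_in(s,q)[:2]])
        except Exception as e:print(q,e)
E
```

```text
0.011 {'clock': 0.0, 'q': array([ 1.18579583,  0.68997886, -0.19450926,  1.56630965,  0.15728637,
        0.90252852, -0.21509881]), 'qd': array([-1.15831424e-05, -1.40449413e-03,  4.38912424e-04,  2.47547715e-04,
       -3.94880367e-04,  4.78697175e-04, -5.78986489e-04]), 'joint_torque': array([-1.13977853e-05, -5.27559757e+01, -1.26692254e+00, -1.53428489e+01,
       -5.26483054e-02,  6.47773777e-03,  1.94255995e-04]), 'tool_pos': array([ 0.25387465, -0.57045246,  0.24892227]), 'eef_rot': array([ 8.38667694e-01, -5.44642688e-01, -8.02488512e-04, -4.44240188e-04]), 'contact_force': array([0.48183298, 0.06826963, 0.31439548]), 'moment': array([-0.01620985,  0.02141884, -0.00060675]), 'opening': 0.999484959848476}
scene [[483.30262576   0.         284.51591635]
 [  0.         483.30262576 209.24950003]
 [  0.           0.           1.        ]] [[ 0.99979608  0.0141005  -0.0144558   0.5044152 ]
 [-0.01995247  0.80013174 -0.59949236 -0.58463208]
 [ 0.0031134   0.59965854  0.80024992  0.94033371]
 [ 0.          0.          0.          1.        ]] ['frame', 'K', 'T', 'shot']
lathe [(arr
[... 976 characters left out ...]
, 235.]), 0.61)]
tool_rest [(array([199., 298.]), 0.8)]
rest_tip [(array([199., 301.]), 0.59)]
rest_pivot [(array([198., 281.]), 0.71), (array([208., 341.]), 0.66)]
clamp_lever [(array([216., 274.]), 0.64)]
clamp_tip [(array([219., 277.]), 0.48)]
clamp_hub [(array([196., 281.]), 0.77), (array([156., 235.]), 0.5)]
wax_tin [(array([205., 341.]), 0.82), (array([213., 274.]), 0.47)]
chuck_key [(array([216., 372.]), 0.58), (array([176., 356.]), 0.56)]
offcut [(array([216., 374.]), 0.71), (array([176., 356.]), 0.55)]
calipers [(array([215., 190.]), 0.81)]
gouge [(array([263., 301.]), 0.71)]
tape_measure [(array([270., 188.]), 0.81)]
mallet [(array([281., 380.]), 0.77), (array([176., 354.]), 0.48)]
```

Run:
```python
import cv2
a=cv2.imread("pics/scene0.png");b=cv2.imread("pics/top0.png")
cv2.imwrite("pics/a.png",cv2.resize(a[110:335,180:480],None,fx=2.66,fy=2.66,interpolation=cv2.INTER_CUBIC))
cv2.imwrite("pics/b.png",cv2.resize(b[90:310,150:440],None,fx=2.7,fy=2.7,interpolation=cv2.INTER_CUBIC))
```

```text
(no output)
```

View pics/a.png

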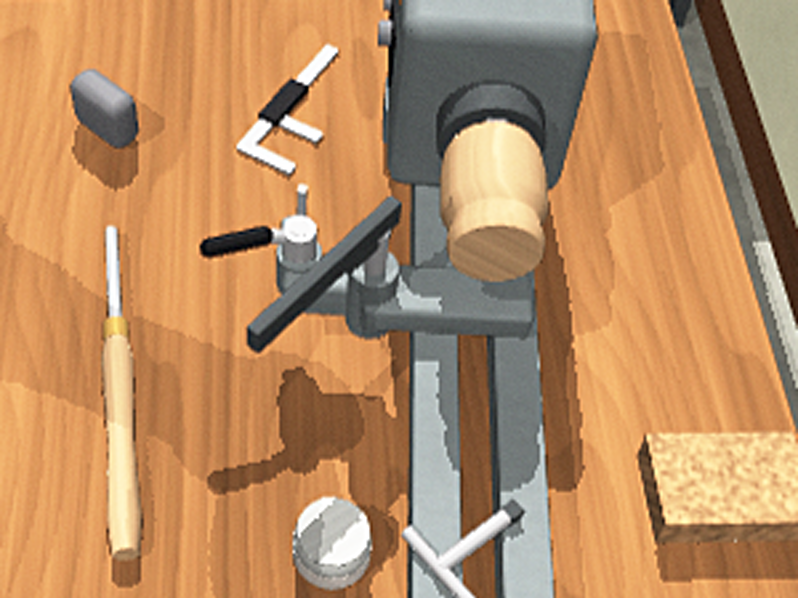

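View pics/b.png

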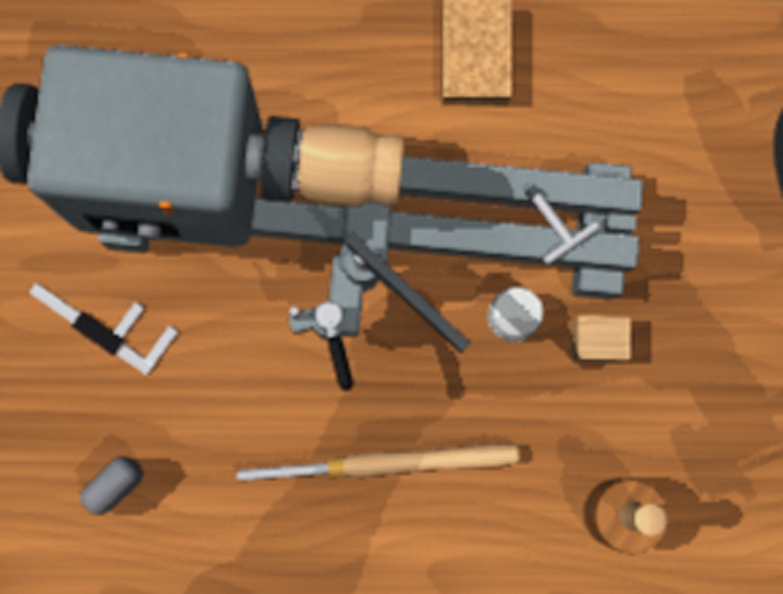

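The scene crop shows the rest blade from (392,205) to its long-arm end at (258,338). The hub is at (300,228), the black handle tip at (205,247) and the stop pin at (302,190). In the top crop the blade tip is at (465,345), the hub at (328,316), the handle tip at (346,385) and the pin at (294,314). The tin is near the swing area but lower than it.

Run:
```python
from h import *
S=r.snapshot("scene");T=r.snapshot("top")
a=lambda x,y:(110+y/2.66,180+x/2.66)
b=lambda x,y:(90+y/2.7,150+x/2.7)
P=lambda n,p:print(n,np.round(p,3))
P("S tip",at(S,a(252,330),.205));P("S tip2",at(S,a(264,342),.2));P("S back end",at(S,a(394,203),.205))
P("T tip",at(T,b(465,345),.205));P("T hub",at(T,b(328,314),.16));P("S hub",at(S,a(300,228),.16))
P("S ltip",at(S,a(203,247),.145));P("T ltip",at(T,b(347,386),.145))
P("S lroot",at(S,a(270,235),.145));P("T lroot",at(T,b(334,340),.145))
P("S pin",at(S,a(302,188),.16));P("T pin",at(T,b(294,314),.16))
P("bed T",[at(T,b(x,y),.085) for x,y in((255,232),(637,267),(405,157),(640,180))])
P("bed S",[at(S,a(x,y),.085) for x,y in((412,345),(412,560),(540,345),(552,590))])
P("blank end T",at(T,b(402,170),.2))
P("tin",at(T,b(516,313),.045));P("gouge",[at(T,b(x,y),.02) for x,y in((240,475),(335,467),(525,455))])
P("cal",[at(T,b(x,y),.01) for x,y in((150,370),(175,330))])
```

```text
S tip [ 0.499 -0.09   0.205]
S tip2 [ 0.507 -0.097  0.2  ]
S back end [0.605 0.021 0.205]
T tip [ 0.499 -0.09   0.205]
T hub [0.535 0.046 0.16 ]
S hub [0.536 0.034 0.16 ]
S ltip [0.461 0.029 0.145]
T ltip [0.462 0.026 0.145]
S lroot [0.513 0.04  0.145]
T lroot [0.51  0.04  0.145]
S pin [0.539 0.075 0.16 ]
T pin [0.534 0.081 0.16 ]
bed T [[ 0.636  0.13   0.085]
 [ 0.602 -0.292  0.085]
 [ 0.723 -0.035  0.085]
 [ 0.7   -0.297  0.085]]
bed S [[ 0.625 -0.026  0.085]
 [ 0.61  -0.208  0.085]
 [ 0.726 -0.028  0.085]
 [ 0.706 -0.232  0.085]]
blank end T [ 0.676 -0.027  0.2  ]
tin [ 0.555 -0.164  0.045]
gouge [[ 0.368  0.146  0.02 ]
 [ 0.379  0.038  0.02 ]
 [ 0.395 -0.178  0.02 ]]
cal [[0.487 0.255 0.01 ]
 [0.534 0.227 0.01 ]]
```

Call:
{"api": "move_arm", "payload": {
  "targets": [
    [[0,0,-0.084,0.018,0.042,0.002,0],[0,0,-0.084,0.019,0.044,0.002,0],[0,0,-0.084,0.019,0.044,0,0],[0,0,-0.084,0.019,0.044,0,0],[0,0,-0.084,0.019,0.044,0,0]]
  ],
  "force": 15
}}

```text
clock: 2.1
tool_pos: [0.3453, -0.3542, 0.2536]
eef_rot: [-0.695, 0.719, -0.002, -0.002]
contact_force: [1.4, 0.0, 0.5]
opening: 0.571
```

Call:
{"api": "move_arm", "payload": {
  "targets": [
    [[0,0,0,0.019,0.044,0,0],[0,0,0,0.019,0.044,0,0],[0,0,0,0.019,0.044,0,0],[0,0,0,0.019,0.044,0,0],[0,0,0,0.019,0.044,0,0]]
  ]
}}

```text
clock: 2.6
tool_pos: [0.444, -0.1252, 0.255]
eef_rot: [-0.694, 0.72, -0.004, -0.001]
contact_force: [0.5, -0.2, 0.6]
opening: 0.116
```

Call:
{"api": "move_arm", "payload": {
  "targets": [
    [[0,0,0,0.012,0.042,0,0],[0,0,0,0.012,0.04,0,0],[0,0,0,0,0,-0.02,0],[0,0,0,0,0,-0.02,0],[0,0,0,0,0,-0.015,0]]
  ]
}}

```text
clock: 3.1
tool_pos: [0.4756, -0.0279, 0.2015]
eef_rot: [-0.701, 0.713, -0.007, 0.005]
contact_force: [0.3, -0.6, -0.3]
opening: 0.006
```

```bash
cat > view.py <<'E'
import sys
from h import *
n=sys.argv[1]
S=r.snapshot("scene");T=r.snapshot("top")
A=cv2.resize(S["frame"][140:290,220:370],None,fx=2.66,fy=2.66,interpolation=cv2.INTER_CUBIC)
B=cv2.resize(T["frame"][130:280,220:370],None,fx=2.66,fy=2.66,interpolation=cv2.INTER_CUBIC)
cv2.imwrite("pics/%s.png"%n,np.hstack([A,B])[:,:,::-1])
st=r.get_state();print(np.round(st["tool_pos"],4),np.round(st["contact_force"],2),st["clock"])
E
python3 view.py c
```

```text
[ 0.4742 -0.0287  0.2008] [-0.62 -0.38 -0.38] 3.2
```

View pics/c.png

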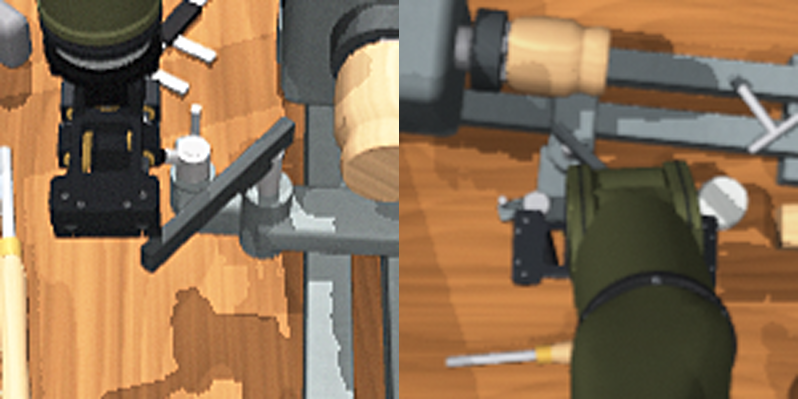

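The fingers are shut and beside the lever hub, with the body clear of the blade at (150,255)-(290,130) in the left panel. I'll start pushing slowly.

Call:
{"api": "move_arm", "payload": {
  "targets": [
    [[0,0,0,0.006,-0.0045,-0.002,0],[0,0,0,0.006,-0.0045,-0.001,0],[0,0,0,0.006,-0.0045,0,0],[0,0,0,0.006,-0.0045,0,0],[0,0,0,0.006,-0.0045,0,0]]
  ]
}}

```text
clock: 3.7
tool_pos: [0.5068, -0.0541, 0.2]
eef_rot: [-0.7, 0.714, -0.007, 0.004]
contact_force: [-3.7, 0.5, -0.1]
opening: 0.006
```

Call:
{"api": "move_arm", "payload": {
  "targets": [
    [[0,0,0,0.006,-0.0045,0,0],[0,0,0,0.006,-0.0045,0,0],[0,0,0,0.006,-0.0045,0,0],[0,0,0,0.006,-0.0045,0,0],[0,0,0,0.006,-0.0045,0,0]]
  ]
}}

```text
clock: 4.2
tool_pos: [0.5384, -0.0768, 0.2]
eef_rot: [-0.7, 0.714, -0.005, 0.004]
contact_force: [-1.3, 2.8, 1.1]
opening: 0.004
```

Call:
{"api": "move_arm", "payload": {
  "targets": [
    [[0,0,0,0.006,-0.0045,0,0],[0,0,0,0.006,-0.0045,0,0],[0,0,0,0.006,-0.0045,0,0],[0,0,0,0.006,-0.0045,0,0]]
  ]
}}

```text
clock: 4.6
tool_pos: [0.5641, -0.0961, 0.1996]
eef_rot: [-0.7, 0.714, -0.004, 0.004]
contact_force: [-1.9, 1.8, 0.0]
opening: 0.006
```

```bash
python3 view.py d
```

```text
[ 0.5651 -0.0971  0.1998] [ 0.26  0.1  -0.14] 4.7
```

View pics/d.png

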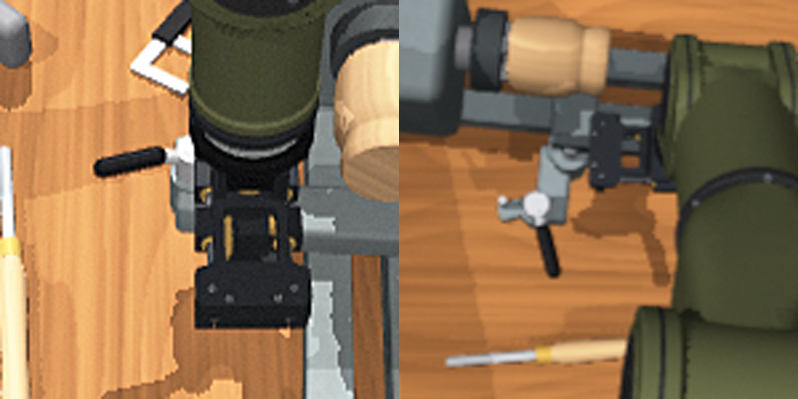

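The blade is hidden under the gripper, and the lever is unchanged. I'll nudge 4 mm more, back away and look.

Call:
{"api": "move_arm", "payload": {
  "targets": [
    [[0,0,0,0.004,0,0,0],[0,0,0,-0.02,0,0,0],[0,0,0,-0.04,0,0,0],[0,0,0,-0.045,-0.02,0.0,0],[0,0,0,-0.045,-0.02,0,0]]
  ]
}}

```text
clock: 5.2
tool_pos: [0.4263, -0.1365, 0.2009]
eef_rot: [-0.702, 0.712, -0.013, 0.01]
contact_force: [-0.3, -1.1, -0.8]
opening: 0.006
```

```bash
python3 view.py e
```

```text
[ 0.419  -0.1388  0.2005] [ 0.6  -1.05  0.51] 5.3
```

View pics/e.png

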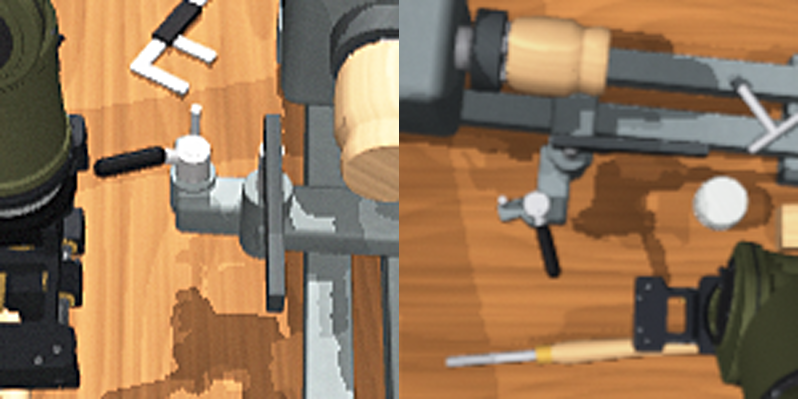

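The blade now runs from (273,116) to (276,297) in the left panel, roughly along the bed. I'll compute the angle.

Run:
```python
from h import *
S=r.snapshot("scene");T=r.snapshot("top")
a=lambda x,y:(140+y/2.66,220+x/2.66)
p=at(S,a(273.5,116),.205);q=at(S,a(276,296),.205);d=q-p
print(p,q,np.linalg.norm(d),"blade ang",np.arctan2(-d[0],-d[1]))
# bed-angle: blade/bed edges from the scene image by line segments in the raw frames
def segs(s,z,row,col,name):
    f=s["frame"][row[0]:row[1],col[0]:col[1]];g=cv2.cvtColor(f,cv2.COLOR_RGB2GRAY)
    L=cv2.createLineSegmentDetector(0).detect(g)[0][:,0]
    for l in L:
        if np.hypot(l[0]-l[2],l[1]-l[3])<30:continue
        A=at(s,(l[1]+row[0],l[0]+col[0]),z);B=at(s,(l[3]+row[0],l[2]+col[0]),z)
        e=A-B;e=e*np.sign(e[1]);print(name,z,np.round(A[:2],3),np.round(B[:2],3),round(np.arctan2(e[0],e[1]),3))
segs(S,.205,(175,270),(310,335),"blade S")
segs(S,.085,(190,380),(325,410),"bed S")
segs(T,.085,(150,200),(240,400),"bed T")
```

```text
[0.5948175  0.02833943 0.205     ] [ 0.58588502 -0.12875782  0.205     ] 0.15735099148964185 blade ang 0.05679843179217339
blade S 0.205 [0.589 0.023] [ 0.582 -0.122] 0.048
blade S 0.205 [ 0.599 -0.163] [ 0.606 -0.093] 0.089
bed S 0.085 [ 0.675 -0.186] [ 0.666 -0.297] 0.088
bed S 0.085 [ 0.61  -0.203] [ 0.603 -0.287] 0.081
bed S 0.085 [ 0.678 -0.168] [ 0.627 -0.205] 0.934
bed S 0.085 [ 0.624 -0.038] [ 0.612 -0.18 ] 0.088
bed S 0.085 [ 0.604 -0.187] [ 0.645 -0.243] -0.626
bed S 0.085 [ 0.598 -0.295] [ 0.605 -0.193] 0.069
bed S 0.085 [ 0.699 -0.293] [ 0.717 -0.102] 0.096
bed S 0.085 [ 0.69  -0.017] [ 0.677 -0.165] 0.091
bed S 0.085 [ 0.644 -0.188] [ 0.655 -0.02 ] 0.066
bed S 0.085 [0.669 0.09 ] [0.738 0.096] 1.483
bed S 0.085 [0.76  0.065] [ 0.739 -0.15 ] 0.099
bed S 0.085 [ 0.663 -0.255] [ 0.668 -0.194] 0.076
bed S 0.085 [ 0.671 -0.168] [ 0.683 -0.02 ] 0.086
bed S 0.085 [ 0.734 -0.158] [ 0.725 -0.261] 0.09
bed S 0.085 [ 0.659 -0.316] [ 0.585 -0.31 ] -1.484
bed T 0.085 [0.62  0.025] [ 0.616 -0.183] 0.022
bed T 0.085 [ 0.677 -0.195] [ 0.669 -0.296] 0.08
bed T 0.085 [ 0.691 -0.034] [ 0.678 -0.169] 0.097
bed T 0.085 [ 0.647 -0.195] [ 0.655 -0.033] 0.053
bed T 0.085 [ 0.601 -0.139] [0.602 0.01 ] 0.007
bed T 0.085 [0.693 0.118] [0.676 0.021] 0.18
bed T 0.085 [0.641 0.13 ] [0.634 0.037] 0.083
bed T 0.085 [0.625 0.04 ] [0.631 0.134] 0.064
bed T 0.085 [ 0.669 -0.173] [ 0.681 -0.034] 0.084
```

Run:
```python
from h import *
T=r.snapshot("top");S=r.snapshot("scene")
dl=np.array([.082,.9966]);n=np.array([dl[1],-dl[0]]);pv=np.array([.594,.010])
out=[]
for s,(r0,r1,c0,c1) in((S,(170,270,300,350)),(T,(155,215,255,355))):
    im=cv2.resize(s["frame"][r0:r1,c0:c1],None,fx=5 if s is S else 4,fy=5 if s is S else 4,interpolation=cv2.INTER_CUBIC)
    im=cv2.resize(im,(400,int(im.shape[0]*400/im.shape[1])))
    out.append(im);
    print([np.round(proj(s,list(p)+[.205]),1) for p in(pv+.02*dl,pv-.14*dl)])
h=max(i.shape[0] for i in out)
out=[cv2.copyMakeBorder(i,0,h-i.shape[0],0,0,cv2.BORDER_CONSTANT) for i in out]
o=np.hstack(out)
if o.shape[0]>600:o=o[:600]
cv2.imwrite("pics/f.png",o[:,:,::-1]);print(o.shape)
```

```text
[array([183. , 323.2]), array([251.7, 321.9])]
[array([181.5, 277.6]), array([187.1, 337. ])]
(600, 800, 3)
```

View pics/f.png

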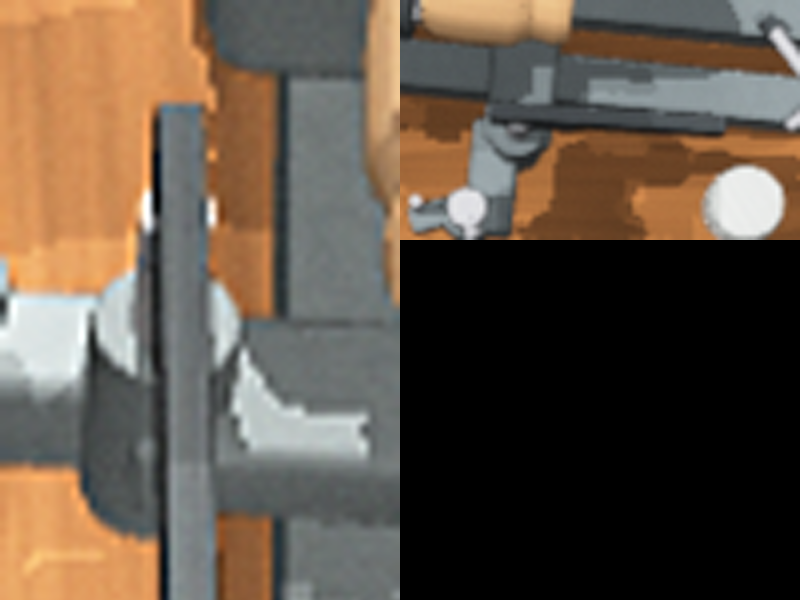

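In the top panel the blade edge goes from (492,121) to (722,133). Both views put the swing at about -0.04 rad, so the rest is parallel within the limit. Next is the lever.

Call:
{"api": "move_arm", "payload": {
  "targets": [
    [[0,0,0,0.018,0.034,0,0],[0,0,0,0.018,0.034,0,0],[0,0,0,0.018,0.034,-0.01,0],[0,0,0,0,0,-0.02,0],[0,0,0,0,0,-0.02,0]]
  ]
}}

```text
clock: 6.0
tool_pos: [0.4971, -0.0258, 0.1522]
eef_rot: [-0.703, 0.71, -0.019, 0.018]
contact_force: [-0.4, 0.2, -0.2]
opening: 0.007
```

Call:
{"api": "move_arm", "payload": {
  "targets": [
    [[0,0,0,0,0,0,0]]
  ]
}}

```text
clock: 6.1
tool_pos: [0.4979, -0.0237, 0.1504]
eef_rot: [-0.705, 0.709, -0.018, 0.018]
contact_force: [-0.1, -0.2, 0.2]
opening: 0.005
```

Call:
{"api": "move_arm", "payload": {
  "targets": [
    [[0,0,0,-0.01,0.004,-0.004,0],[0,0,0,-0.008,0.005,-0.001,0],[0,0,0,-0.003,0.006,0,0],[0,0,0,-0.001,0.006,0,0],[0,0,0,0,0.006,0,0]]
  ]
}}

```text
clock: 6.6
tool_pos: [0.48, 0.0057, 0.1473]
eef_rot: [-0.705, 0.709, -0.02, 0.021]
contact_force: [0.0, -0.2, 0.5]
opening: 0.005
```

Call:
{"api": "move_arm", "payload": {
  "targets": [
    [[0,0,0,0,0.006,0,0],[0,0,0,0,0.006,0,0],[0,0,0,0,0.006,0,0]]
  ]
}}

```text
clock: 6.9
tool_pos: [0.4773, 0.0221, 0.1475]
eef_rot: [-0.704, 0.71, -0.02, 0.017]
contact_force: [-3.0, -3.9, 1.2]
opening: 0.003
```

Call:
{"api": "move_arm", "payload": {
  "targets": [
    [[0,0,0,-0.002,0.006,0,0],[0,0,0,-0.002,0.006,0,0],[0,0,0,-0.001,0.006,0,0],[0,0,0,0,0.006,0,0],[0,0,0,0,0.006,0,0]]
  ]
}}

```text
clock: 7.4
tool_pos: [0.4774, 0.0519, 0.1481]
eef_rot: [-0.702, 0.712, -0.025, 0.021]
contact_force: [1.8, -6.0, -0.4]
opening: 0.006
```

Call:
{"api": "move_arm", "payload": {
  "targets": [
    [[0,0,0,0.001,0.006,0,0],[0,0,0,0.002,0.006,0,0],[0,0,0,0.003,0.006,0,0],[0,0,0,0.003,0.005,0,0]]
  ]
}}

```text
clock: 7.8
tool_pos: [0.4867, 0.0741, 0.1481]
eef_rot: [-0.7, 0.713, -0.026, 0.02]
contact_force: [-0.6, -5.7, 0.4]
opening: 0.004
```

Call:
{"api": "move_arm", "payload": {
  "targets": [
    [[0,0,0,0.003,0.005,0,0],[0,0,0,0.004,0.004,0,0]]
  ]
}}

```text
clock: 8.0
tool_pos: [0.4924, 0.0833, 0.1477]
eef_rot: [-0.7, 0.714, -0.025, 0.018]
contact_force: [-1.4, -4.0, 0.6]
opening: 0.004
```

```bash
python3 view.py g
```

```text
[0.4933 0.0842 0.1477] [-1.28 -1.97 -0.73] 8.1
```

View pics/g.png

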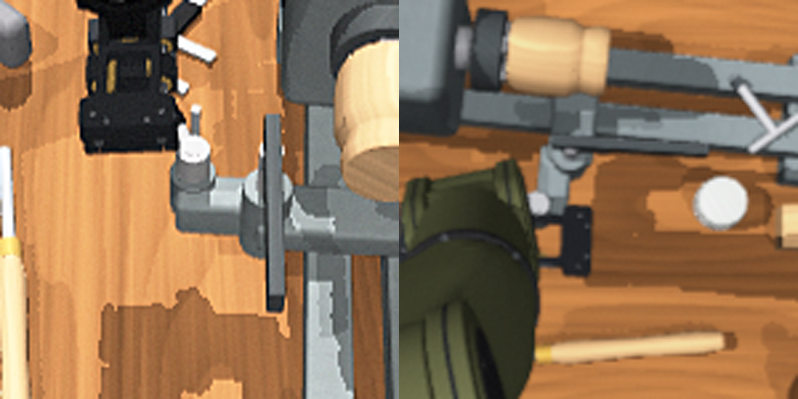

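The handle's bright root at (184,130) is close to the stop pin at (196,110), and the rest hasn't moved. I'll continue in small steps and watch the force.

Call:
{"api": "move_arm", "payload": {
  "targets": [
    [[0,0,0,0.004,0.003,0,0],[0,0,0,0.004,0.003,0,0]]
  ]
}}

```text
clock: 8.3
tool_pos: [0.5001, 0.09, 0.1475]
eef_rot: [-0.7, 0.713, -0.025, 0.018]
contact_force: [-2.1, -3.2, -0.5]
opening: 0.004
```

Call:
{"api": "move_arm", "payload": {
  "targets": [
    [[0,0,0,0.004,0.002,0,0]]
  ]
}}

```text
clock: 8.4
tool_pos: [0.5016, 0.0911, 0.1471]
eef_rot: [-0.7, 0.713, -0.023, 0.015]
contact_force: [-10.2, -8.1, 7.4]
opening: 0.006
```

Call:
{"api": "move_arm", "payload": {
  "targets": [
    [[0,0,0,0.003,0.001,0,0]]
  ]
}}

```text
clock: 8.5
tool_pos: [0.5014, 0.0911, 0.1468]
eef_rot: [-0.7, 0.714, -0.022, 0.011]
contact_force: [-9.0, -5.3, 7.9]
opening: 0.006
```

The force rose to about 14 N with no motion, so the lever is at its stop. I'll back off.

Call:
{"api": "move_arm", "payload": {
  "targets": [
    [[0,0,0,-0.01,-0.004,0,0],[0,0,0,-0.03,-0.01,0,0],[0,0,0,-0.03,-0.01,0.01,0],[0,0,0,-0.02,-0.03,0.04,0],[0,0,0,-0.01,-0.04,0.04,0]]
  ]
}}

```text
clock: 9.0
tool_pos: [0.4086, 0.0122, 0.2315]
eef_rot: [-0.707, 0.707, -0.021, 0.019]
contact_force: [1.6, 0.1, 0.2]
opening: 0.004
```

Call:
{"api": "move_arm", "payload": {
  "targets": [
    [[0,0,0,0,-0.045,0.02,0],[0,0,0,0,-0.045,0,0],[0,0,0,0,-0.045,0,0],[0,0,0,0,-0.04,0,0],[0,0,0,0,0,0,0]]
  ]
}}

```text
clock: 9.5
tool_pos: [0.4206, -0.1698, 0.2615]
eef_rot: [0.708, -0.705, 0.034, -0.031]
contact_force: [-0.0, 0.2, -0.2]
opening: 0.005
```

```bash
python3 view.py i
```

```text
[ 0.4205 -0.1644  0.2611] [0.33 1.57 1.38] 9.6
```

View pics/i.png

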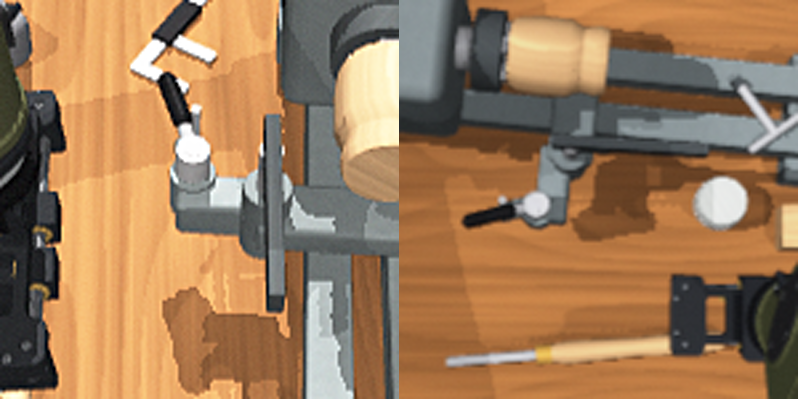

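The lever handle now lies against the pin, with its tip at (165,76) left and (465,220) right. The rest is still parallel and the gripper is clear. Quick numeric check, including whether anything loose moved.

Run:
```python
from h import *
S=r.snapshot("scene");T=r.snapshot("top")
h=np.array([.536,.046])
for s,px in((S,(140+76/2.66,220+165/2.66)),(T,(130+220/2.66,220+(465-400)/2.66))):
    p=at(s,px,.145)[:2];u=p-h;print(p,np.linalg.norm(u),"turn",np.arctan2(u[1],-u[0])-.082+.785)
b=at(S,(140+116/2.66,220+273.5/2.66),.205);q=at(S,(140+296/2.66,220+276/2.66),.205);d=q-b
print("swing",np.arctan2(-d[0],-d[1])-.085)
for n in("wax_tin","chuck_key","offcut","calipers","gouge","tape_measure","mallet"):
    print(n,[(np.round(x["centre"]),round(x["score"],2)) for x in r.find_in(S,n)[:1]])
g=cv2.absdiff(S["frame"],cv2.imread("pics/scene0.png")[:,:,::-1].copy())
print(r.get_state()["contact_force"],r.get_state()["clock"])
```

```text
[0.51555313 0.12281442] 0.0794891787703762 turn 2.013643363938607
[0.51752405 0.12216163] 0.07837062416230371 turn 2.035805108918226
swing -0.028201568207826613
wax_tin [(array([316., 306.]), 0.94)]
chuck_key [(array([317., 348.]), 0.9)]
offcut []
calipers [(array([153., 290.]), 0.86)]
gouge [(array([305., 226.]), 0.55)]
tape_measure [(array([154., 229.]), 0.52)]
mallet [(array([371., 183.]), 0.94)]
[ 0.96390278 -0.32970323 -0.41364516] 10.05
```

```bash
python3 -c "
from plant import r
print(r.finish_job())"
```

```text
the job is handed in; nothing more can be done
None
```

The tool rest is pushed in parallel to the bed, the clamp lever is turned to its stop, and the job is handed in at about 10 s on the robot's clock. I pushed both with the shut fingertips. The force read 4 N or less on the rest. On the lever it was about 6 N while turning and peaked near 14 N at the stop.

Last checks:
- **Rest:** the swing reads about -0.03 rad in the scene camera, and about -0.04 rad when I measured it earlier in both views. The limit is ±0.09.
- **Lever:** the turn reads about 2.01 rad (scene) and 2.04 rad (top), and the handle lies against the pin.
- **Gripper:** it ended about 15 cm clear of the rest and lever, with a force reading around 1 N.
- **Loose things:** the tin, chuck key, calipers and mallet were found within about 4 pixels of their first places. The tape measure was off by about 10 pixels at a low score, with the arm partly covering it, so that reading is weak.
- **Failed checks:** the network did not find the offcut, and its gouge reading was 35 pixels off because the arm covers part of it. The top view shows the uncovered part of the gouge lying where it was. The arm never went down near either.

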